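# Clamp the clay tea caddy for carving

### The job

Stand the square clay tea caddy on the bed of the bench clamp, upright and square between its two jaws, and let go of it. Then pump the clamp's two upright squeeze grips (squeeze, let spring back, squeeze again) until the sprung pad of the moving jaw presses the caddy against the fixed jaw and has sunk about half of its 16 mm travel, no harder, for the clay cracks; drive the jaw only by the grips, never by pushing it. Finish while still holding the grips partly or fully squeezed, with the caddy gripped, and leave the other things on the bench where they are.

Things in the scene. Friction and masses are not known exactly. Their poses are not given: they have to be found in the camera images.
- caddy_mid (a point): Centre of the square brown clay tea caddy (loose, about 0.35 kg): body 56 x 56 mm, 66 mm tall, on it a 46 mm square lid slab 6 mm thick and a 14 mm square knob 8 mm tall, all one piece, 80 mm in all. This point is 40 mm above its underside; x, y square to its side faces, z up. All four sides are alike; grasp it across two opposite sides.
- caddy: The same caddy; origin at the centre of its underside.
- seat (a point): Point on the bed (plate 100 mm wide, top 12 mm above the bench) of the grey bench clamp, where the middle of the caddy's underside goes. The clamp is fixed to the bench, its bar along y: +y points to the fixed jaw (its face 40 mm away), -y to the moving jaw (pad face 65 mm away when jaw_travel and pad_sink are 0) and beyond it to the squeeze grips. x is across the bar, z up.
- grips_mid (a point): Point midway between the two squeeze grips at the height to squeeze them, 115 mm above the bench, 195 mm in -y from the seat; axes as the seat's. The grips are upright black levers on either side of it in x, 10 mm thick, 24 mm wide along y, tops 27 mm higher. Outer faces here are 56 mm apart when free (62 at the tops), 26 mm fully squeezed; both move equally. Housing top below them: 62 mm above the bench.
- squeeze (a joint): Angle of both grips: 0 sprung open, 0.25 rad fully squeezed; each moves in by 60 mm x angle at grips_mid. Drives the jaw 75 mm x the added angle (18 mm a full squeeze), less up to 6 mm lost at the start of each squeeze until the pawl catches the next tooth. Let go, the grips spring open and the jaw stays. Takes about 10 to 20 N on each grip.
- jaw_travel (a joint): How far the moving jaw has advanced toward the fixed jaw, in m (0 to 0.085; starts between 0 and 0.020). Opening between free pad and fixed jaw: 105 mm minus this, so with the 56 mm caddy against the fixed jaw the pad touches at 0.049. Held against slipping back by about 13 N of friction.
- pad_sink (a joint): How far the moving jaw's sprung rubber-faced pad (56 mm wide, 50 mm tall, 12 mm thick, on two steel rods) is pushed back into the jaw, in m: 0 free, 0.016 fully sunk. Its spring gives 0.8 N per mm, so this shows the clamping force; 8 mm is right.
- pad: The sprung pad itself; origin at the bench's height in the middle of its front face.
- jaw: The moving jaw, a grey block 70 mm wide with its top 76 mm above the bench, the toothed bar behind it and the pad in front; origin at bench height, 65 mm in -y from the seat when jaw_travel is 0.
- fixed_jaw: The fixed jaw, a grey block with a rubber face, 80 mm wide, top 80 mm above the bench; origin on the bed, 105 mm in -y from its face.
- grip_near: The squeeze grip on the -x side; origin at its hinge.
- grip_far: The squeeze grip on the +x side; origin at its hinge.
- round_jar: Bystander: round lidded clay jar, 64 mm across and 80 mm tall; origin under its centre.
- teapot: Bystander: round red-brown clay teapot, body 72 mm across and about 75 mm tall, spout toward +x, handle toward -x (about 110 mm over both); origin under its centre.
- tan_teapot: Bystander: round tan clay teapot, as large as the other; origin under its centre.
- cup: Bystander: small dark clay cup, 60 mm across, 42 mm tall; origin under its centre.
- bowl: Bystander: clay bowl, 84 mm across, 40 mm tall; origin under its centre.
- brush: Bystander: brush lying on the bench, 160 mm long.
- wood_rib: Bystander: flat wooden rib, 90 x 40 x 8 mm, lying on the bench.
There are look-alikes about, which are no part of the job. Leave any green or purple look-alike of the caddy alone.

How it is judged (in metres and radians):
On the way, in this order (a step that is already met when the one before it is completed fails the run):
1. the caddy stands upright and square on the clamp's bed between the jaws, let go, the pad not yet touching it (angle between caddy_mid's own z axis and vertical below 0.12 rad and x of caddy_mid in the frame of seat between -0.018 and 0.018 m and y of caddy_mid in the frame of seat between -0.04 and 0.03 m and z of caddy_mid in the frame of seat between 0.034 and 0.046 m and (angle between the x axis of caddy_mid and the x axis of seat, either way round below 0.25 rad or angle between the x axis of caddy_mid and the y axis of seat, either way round below 0.25 rad) and contact force between the fingers and caddy below 0.1 N and contact force between pad and caddy below 0.2 N), for 0.2 s.
2. with the grips being squeezed, the pad touches the caddy (contact force between pad and caddy above 0.4 N and (contact force between the fingers and grip_near above 1 N or contact force between the fingers and grip_far above 1 N) and contact force between the fingers and caddy below 0.1 N), for 0.1 s.
At the end, for the whole second after the job is handed in: Caddy upright (7 deg), square (8 deg), centred across (18 mm) on the clamp bed, not touched by the fingers; pad presses it against the fixed jaw with 3 to 11 N (sunk about 4 to 13 mm); fingers still hold a grip with over 1 N, squeezed at least 0.03 rad (angle between caddy_mid's own z axis and vertical below 0.12 rad and x of caddy_mid in the frame of seat between -0.018 and 0.018 m and y of caddy_mid in the frame of seat between -0.04 and 0.03 m and z of caddy_mid in the frame of seat between 0.034 and 0.046 m and (angle between the x axis of caddy_mid and the x axis of seat, either way round below 0.14 rad or angle between the x axis of caddy_mid and the y axis of seat, either way round below 0.14 rad) and contact force between the fingers and caddy below 0.1 N and contact force between pad and caddy between 3 and 11 N and contact force between fixed_jaw and caddy above 2 N and (contact force between the fingers and grip_near above 1 N or contact force between the fingers and grip_far above 1 N) and value of joint squeeze above 0.03 rad and linear speed of caddy below 0.01 m/s); the arm keeps its last pose, push and grip.
It fails at once if the pad presses the caddy with more than 14 N and cracks it (contact force between pad and caddy above 14 N).
It fails at once if the robot pushes the moving jaw or its pad directly (over 5 N) (contact force between any of the fingers, the arm and jaw above 5 N).
It fails at once if another thing on the bench is moved by more than 30 mm (distance of any of round_jar, teapot, tan_teapot, cup, bowl, brush, wood_rib from where it was at the start of the episode above 0.03 m).
It also fails if it takes over 64 s, if anything falls off the work surface, if the arm or the gripper's body presses on something with over 40 N, if the wrist force passes 120 N, or if a joint passes its speed limit or range.

### The arm

A 6-joint arm with a two-finger parallel gripper is mounted at the origin on the work surface. World frame = base frame: x ahead of the robot, y to its left, z up, the work surface at z = 0. Lengths are in mm, angles in rad, forces in N, time in s.
With the tool pointing down it reaches from about 275 to 825 mm from the base axis. Payload 5.2 kg.
Tool frame: the origin (TCP) lies at the very end of the fingers, on their centre line; the grasp point (between the pads) lies 19 mm behind it; z points along the fingers, y is the direction in which the jaws open and shut (so a half turn about z gives the same grasp; the last joint's range is limited). The gripper opens to 93 mm and grips with 3 to 60 N. Pads are 15 mm wide; open, the fingers measure 128 mm over their backs; the gripper's body (75 mm by 188 mm) begins 65 mm behind the grasp point.
Start: joints at [1.019, 0.259, 1.535, -0, 1.348, -0.203], TCP at [187.952, 516.894, 218.653] pointing down, gripper open.
Joint ranges: [-3.14, 3.14], [-0.91, 2.08], [0.19, 2.58], [-1.22, 4.36], [0.22, 2.71], [-3.12, 3.12]. Speed limits (rad/s): [2.57, 2.57, 3.14, 3.14, 3.14, 3.14].

### API

Orientations are given as [roll, pitch, yaw] about the fixed x, y, z axes, in that order (R = Rz(yaw) Ry(pitch) Rx(roll)).
In Python, from bench import robot gives the robot as it stands. The module is installed in compiled form; this text tells all that it offers. Calls block until the motion is done:
- robot.move_ptp(position, orientation): joint-space move of the TCP to a pose.
- robot.move_linear(position, ori=None, speed=150, f_stop=None): straight line of the TCP; ori=None keeps the orientation; speed is the mean speed in mm/s. With f_stop (N) it stops when the force on the tool has changed by that much, and returns True; else False.
- robot.move_j(angles): joint-space move.
- robot.move_gripper(opening): opening from 0.0 (shut) to 1.0 (fully open); the grip force is fixed at half the most; returns when the fingers have stopped.
- robot.sleep(seconds).
- robot.inverse_kinematics(position, orientation): joint angles nearest the present ones, or None.
- robot.get_image(name): name is "scene" or "side" or "wrist"; returns a dict with "img" (420x560x3 uint8, blue, green, red), "fovy" (degrees; the focal length in pixels is half the picture's height over the tangent of half this angle, whatever the lens; pixels are square), "cx", "cy" (the principal point, pixels), "eye" and "orientation" of the camera in the world. Camera axes: x right, y down, z forward; pixel columns grow to the right and rows downward; lengths in mm; the calibration is good to about 2 mm. A picture is of the moment at which its call begins. There is no depth.
A pose or a line that the arm cannot do raises robot.MotionError and nothing moves.
- robot.hand_in(): hands the job in, once; it reports no verdict.
Readings, each from a call of its own:
- robot.current_t(): time.
- robot.current_qpos(): joint angles.
- robot.current_joint_vel(): joint speeds.
- robot.current_joint_efforts(): joint torques, N m.
- robot.current_tcp_pos(): TCP position.
- robot.current_eef_rot(): TCP orientation.
- robot.current_contact_force(): force on the tool from outside, world axes, zero at the start.
- robot.current_ft_torque(): the same for the moment, N m.
- robot.current_gripper_width(): opening from 0.0 (shut) to 1.0 (fully open).
Only numpy, scipy, OpenCV 4.12 (cv2) and the standard library are available. Lean on these libraries where they do the work, as an engineer would, in place of code of your own. Each camera call takes 0.05 s, during which the arm holds its last target. There are 200 camera calls.

## Working session

There is one attempt and no reset: what is moved stays moved. The work goes in short steps, each a Python script; the robot and the scene stay as the last script left them, time stands still between calls to the robot, and variables do not carry over. Pictures are saved under pics/ and viewed, about 8 in all and at most 12, crops included, and the job is handed in when it is done.

```bash
mkdir -p pics; python3 - <<'E'
from bench import robot
import cv2,numpy as np
ims=[]
for n in ("scene","side"):
    d=robot.get_image(n); cv2.imwrite(f"pics/{n}0.png",d["img"]); print(n,d["fovy"],d["cx"],d["cy"],d["eye"],d["orientation"])
E
```

```text
scene 56.51225827824968 276.63345880474975 206.75969988039077 [1313.34788789   36.4777532   856.3529565 ] [-2.35405435 -0.00281234  1.56758787]
side 57.34223696254015 276.97877633506897 203.2753587125644 [ 163.16413504 -447.81816039  814.07339259] [-2.40089532  0.00486537 -0.64415234]
```

View pics/scene0.png

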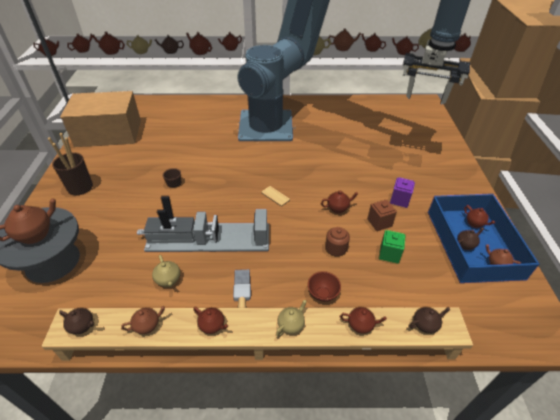

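View pics/side0.png

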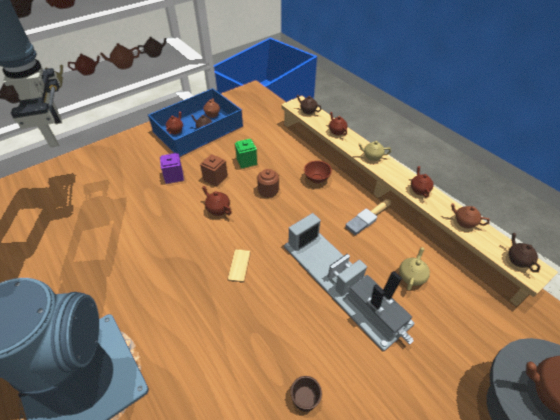

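The brown square caddy appears at scene (382,214) and side (213,169). The look-alikes are purple (403,192), green (393,247) and the round jar (338,241). Only the first is both square and brown, so I'll confirm it enlarged, together with the clamp.

```bash
python3 - <<'E'
import cv2,numpy as np
s=cv2.imread("pics/scene0.png");d=cv2.imread("pics/side0.png")
def c(i,x,y,w,h): return cv2.resize(i[y:y+h,x:x+w],(400,300),interpolation=cv2.INTER_CUBIC)
out=np.vstack([np.hstack([c(s,355,180,80,60),c(d,180,135,80,60)]),np.hstack([c(s,135,170,144,108),c(d,280,210,152,114+26)[:,:]])])
# keep aspect for last: 152x114
out[300:,400:]=c(d,276,210,152,114+0)
cv2.imwrite("pics/crop1.png",out)
c2=np.vstack([cv2.resize(s[185:255,135:275],(800,400),interpolation=cv2.INTER_CUBIC)]);cv2.imwrite("pics/x.png",c2)
E
```

```text
(no output)
```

View pics/crop1.png

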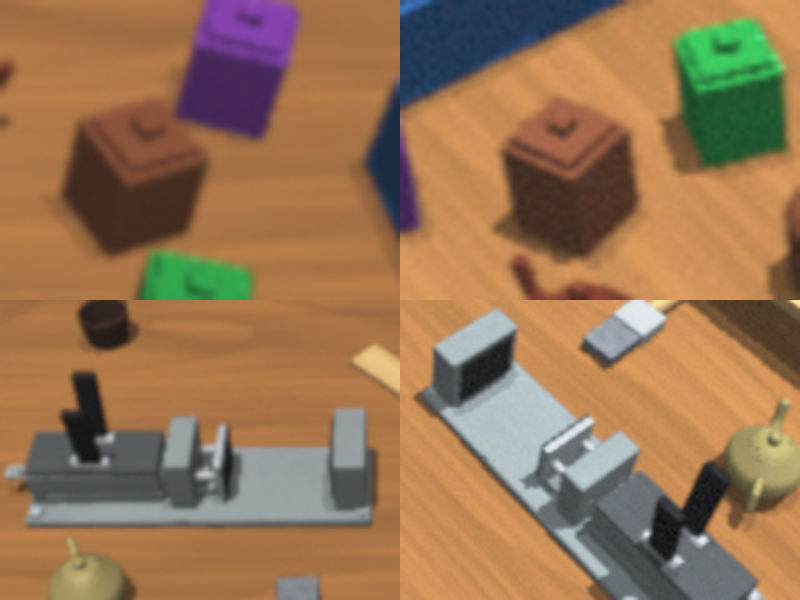

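The top row shows the brown square caddy, distinct from the purple and green ones, turned about 40° to the image. The bottom row shows the clamp with its fixed jaw, sprung pad and two black grips. Next I fit their poses from corner pixels in both views.

```bash
cat > h.py <<'E'
from bench import robot
import cv2,numpy as np
from scipy.spatial.transform import Rotation as R
from scipy.optimize import least_squares
CAM={"scene":(56.51225827824968,276.63345880474975,206.75969988039077,[1313.34788789,36.4777532,856.3529565],[-2.35405435,-0.00281234,1.56758787]),
"side":(57.34223696254015,276.97877633506897,203.2753587125644,[163.16413504,-447.81816039,814.07339259],[-2.40089532,0.00486537,-0.64415234])}
def cam(d): return (d["fovy"],d["cx"],d["cy"],d["eye"],d["orientation"])
def proj(c,P):
    f=210/np.tan(np.radians(c[0])/2)
    p=(np.atleast_2d(P)-np.array(c[3]))@R.from_euler("xyz",c[4]).as_matrix()
    return np.c_[c[1]+f*p[:,0]/p[:,2],c[2]+f*p[:,1]/p[:,2]]
def ray(c,u,v,z):
    f=210/np.tan(np.radians(c[0])/2)
    d=R.from_euler("xyz",c[4]).as_matrix()@[(u-c[1])/f,(v-c[2])/f,1]
    return np.array(c[3])+d*(z-c[3][2])/d[2]
def world(q,P):
    c,s=np.cos(q[2]),np.sin(q[2]);P=np.atleast_2d(P)
    return np.c_[q[0]+c*P[:,0]-s*P[:,1],q[1]+s*P[:,0]+c*P[:,1],P[:,2]]
def fit(obs,q0,free=3):
    g=lambda q:np.concatenate([(proj(c,world(q,P))-px).ravel() for c,P,px in obs])
    r=least_squares(g,q0,loss="soft_l1"); return r.x,np.round(g(r.x).reshape(-1,2),1)
E
python3 - <<'E'
from h import *
S,D=CAM["scene"],CAM["side"]
print("caddy0",ray(S,385,204,79),ray(D,212,159,79))
h=28
# corners labelled by nominal yaw ~45deg: A(+,+) etc
def try_(yaw):
    A=lambda sx,sy,z:[sx*h,sy*h,z]
    q0=[*ray(D,212,159,79)[:2],yaw]
    # pick corners by predicted position: bottom corners
    obs=[]
    C=np.array([[a*h,b*h,0] for a in(1,-1) for b in (1,-1)])
    for c,pts in ((S,[(368,219.4),(377.6,230.8),(392.6,227)]),(D,[(203,179.4),(216,186.4),(227.4,175.6)])):
        for z,pp in ((0,pts),(66,[(396.6,211.4)] if c is S else [(200.4,164.6),(226,162.4)])):
            CC=C.copy();CC[:,2]=z;pr=proj(c,world(q0,CC))
            for p in pp:
                i=np.argmin(((pr-p)**2).sum(1));obs.append((c,CC[i],np.array([p])))
    obs.append((S,[0,0,80],np.array([[385,204]])));obs.append((D,[0,0,80],np.array([[212,159]])))
    return fit(obs,q0)
for y in (0.4,0.8,1.2):
    q,r=try_(y);print(q,abs(r).sum(),r.tolist())
obs=[(S,[[40,40,80],[-40,40,80],[-26,-195,142],[26,-195,142]],np.array([[254.2,222.6],[255.6,209.2],[165.6,196.6],[162,210.3]])),
(D,[[-40,40,80],[40,40,80],[26,-195,142],[-26,-195,142]],np.array([[298.8,235.8],[320.5,221.4],[394.5,272.7],[377.8,286]]))]
q,r=fit(obs,[480,0,0]);print("clamp",q,r.tolist())
# look from above
T=robot.current_eef_rot();print(T,robot.current_t())
d=robot.get_image("wrist");print(d["fovy"],d["eye"],d["orientation"],robot.current_tcp_pos())
E
```

```text
caddy0 [521.66759835 349.28546835  79.        ] [518.19478653 344.98097673  79.        ]
[5.20601029e+02 3.48728111e+02 3.44877814e-01] 16.599999999999998 [[-1.4, -0.9], [-1.6, 0.8], [0.1, -0.2], [1.0, -0.2], [-0.6, 0.1], [0.7, 0.2], [0.9, 0.2], [-1.3, -1.4], [0.1, -2.9], [-0.2, -0.5], [0.0, -1.3]]
[5.20601032e+02 3.48728108e+02 3.44880147e-01] 16.599999999999998 [[-1.4, -0.9], [-1.6, 0.8], [0.1, -0.2], [1.0, -0.2], [-0.6, 0.1], [0.7, 0.2], [0.9, 0.2], [-1.3, -1.4], [0.1, -2.9], [-0.2, -0.5], [0.0, -1.3]]
[521.19959965 345.89188992   1.80847503] 50.5 [[-1.9, -1.6], [13.7, -2.9], [-1.3, 0.9], [-0.4, 0.9], [0.0, -0.4], [-0.1, 0.8], [-11.2, -6.3], [-0.7, -1.9], [0.9, -1.5], [-1.2, -0.4], [0.7, -0.8]]
clamp [ 4.84015078e+02 -4.73908974e+00  2.39694215e-01] [[23.3, -20.9], [15.4, -25.5], [23.4, -13.1], [28.6, -14.2], [-48.2, 8.1], [-48.2, 2.2], [-39.7, -8.6], [-36.8, -4.9]]
[-3.14001061e+00 -3.42840554e-04  2.79280470e+00] 0.1
69.40645562973639 [120.73945629 540.96934821 383.51846168] [2.87577134e+00 1.45186578e-03 1.22170138e+00] [187.72919394 516.53616816 218.00570055]
```

```bash
python3 - <<'E'
from h import *
S,D=CAM["scene"],CAM["side"]
a=np.array([[254.2,222.6],[255.6,209.2],[165.6,196.6],[162,210.3]]);b=np.array([[320.5,221.4],[298.8,235.8],[377.8,286],[394.5,272.7]])
P=np.array([[40,40,80],[-40,40,80],[-26,-195,142],[26,-195,142.]])
for i in range(4): print(P[i],ray(S,*a[i],P[i,2]).round(1),ray(D,*b[i],P[i,2]).round(1))
q,r=fit([(S,P,a),(D,P,b)],[620,-100,0]);print(q,r.tolist())
E
```

```text
[40. 40. 80.] [594.4 -19.7  80. ] [612.9 -22.9  80. ]
[-40.  40.  80.] [543.3 -17.7  80. ] [541.6 -25.3  80. ]
[ -26. -195.  142.] [ 557.6 -254.2  142. ] [ 555.4 -252.3  142. ]
[  26. -195.  142.] [ 608.7 -253.3  142. ] [ 605.1 -251.5  142. ]
[ 5.77698618e+02 -5.86707747e+01  1.73484826e-02] [[0.3, 6.2], [-0.5, -1.6], [0.2, -0.6], [0.2, -0.4], [-0.1, -2.0], [-3.0, -0.7], [0.6, 0.7], [1.3, 0.1]]
```

```bash
python3 - <<'E'
from h import *
S,D=CAM["scene"],CAM["side"]
for n,a,b,z in (("purple",(403,182),(171,157),78),("green",(395,238),(246,142),78),("jar",(338,231),(268,172),75),("teapot",(341,194),(213,193),70)):
    print(n,ray(S,*a,z).round(),ray(D,*b,z).round())
for y in (0.345,1.916,-1.226,-2.797): 
    print(y,robot.inverse_kinematics([521,348,25],[np.pi,0,y]),robot.inverse_kinematics([521,348,230],[np.pi,0,y]))
for y in (1.588,-1.554): print(y,robot.inverse_kinematics([580,-59,40],[np.pi,0,y]),robot.inverse_kinematics([580,-254,96],[np.pi,0,y]))
E
```

```text
purple [426. 423.  78.] [428. 426.  78.]
green [648. 350.  78.] [641. 351.  78.]
jar [620. 205.  75.] [618. 205.  75.]
teapot [470. 231.  70.] [454. 233.  70.]
0.345 [ 4.11107021e-01  5.72226062e-01  1.56428499e+00 -4.44089210e-16
  1.00508160e+00  1.63690335e+00] [ 4.11107021e-01  3.90315818e-01  1.32049937e+00 -4.44089210e-16
  1.43077747e+00  1.63690335e+00]
1.916 [ 4.11107021e-01  5.72226062e-01  1.56428499e+00 -4.44089210e-16
  1.00508160e+00  6.59033478e-02] [ 4.11107021e-01  3.90315818e-01  1.32049937e+00 -4.44089210e-16
  1.43077747e+00  6.59033478e-02]
-1.226 [ 4.11107021e-01  5.72226062e-01  1.56428499e+00 -4.44089210e-16
  1.00508160e+00 -3.07528196e+00] [ 0.41110702  0.39031582  1.32049937  0.          1.43077747 -3.07528196]
-2.797 [ 0.41110702  0.57222606  1.56428499  0.          1.0050816  -1.50428196] [ 0.41110702  0.39031582  1.32049937  0.          1.43077747 -1.50428196]
1.588 [-0.29259226  0.48987108  1.66910812  0.          0.98261345 -0.30979594] [-0.58866771  0.50375462  1.48217653  0.          1.15566151 -0.60587139]
-1.554 [-2.92592264e-01  4.89871080e-01  1.66910812e+00 -4.44089210e-16
  9.82613453e-01  2.83220406e+00] [-5.88667715e-01  5.03754618e-01  1.48217653e+00 -4.44089210e-16
  1.15566151e+00  2.53612861e+00]
```

```bash
python3 - <<'E'
from h import *
import pickle
out={}
for n,p,y in (("clamp",[580,-110,330],1.588),("caddy",[521,335,250],1.916)):
    robot.move_ptp(p,[np.pi,0,y]); robot.sleep(.15)
    d=robot.get_image("wrist"); out[n]=cam(d); cv2.imwrite(f"pics/w_{n}.png",d["img"]); print(d["eye"],d["orientation"],d["cx"],d["cy"],robot.current_t())
pickle.dump(out,open("cams.pkl","wb"))
# predicted overlays printed
print(proj(out["clamp"],world([580,-59,.015],[[0,0,12],[-40,40,80],[40,40,80],[-26,-195,142],[26,-195,142]])).round())
print(proj(out["caddy"],world([521,348,.345],[[28,28,66],[28,-28,66],[-28,28,66],[-28,-28,66],[0,0,80]])).round())
a,b=cv2.imread("pics/w_clamp.png"),cv2.imread("pics/w_caddy.png")
E
```

```text
[580.03515335 -37.05695604 495.56888975] [ 2.87588310e+00 -2.69030104e-04  1.81683907e-02] 277.1767549224643 210.54967444228643 2.9917
[498.52267212 401.86240919 415.80085828] [ 2.87548233e+00 -7.56334364e-04  3.43019063e-01] 277.1767549224643 210.54967444228643 4.8583
[[277. 143.]
 [246. 114.]
 [307. 114.]
 [256. 299.]
 [296. 299.]]
[[304. 155.]
 [303. 203.]
 [255. 155.]
 [256. 203.]
 [280. 182.]]
```

View pics/w_clamp.png

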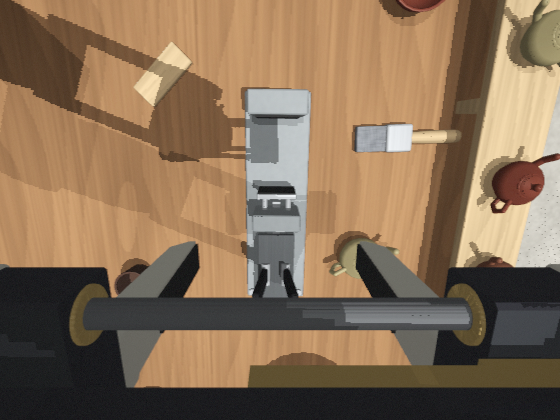

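View pics/w_caddy.png

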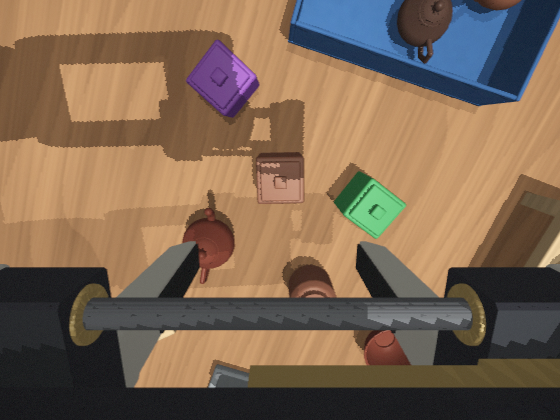

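The wrist view puts the caddy top at columns 256–304, rows 153–203, which matches the prediction to 1–2 px. The clamp's fixed jaw face is at row 115, columns 247–309, giving the seat at about (581,-59.5). The fingers have room around the caddy, so I'll grasp and place it.

```bash
python3 - <<'E'
from h import *
o=[np.pi,0,1.916]
robot.move_linear([521,348,110],o,speed=200)
robot.move_linear([521,348,30],speed=100,f_stop=8)
robot.move_gripper(0.0); print("w",robot.current_gripper_width(),robot.current_contact_force())
robot.move_linear([521,348,150],speed=150); print(robot.current_gripper_width(),robot.current_contact_force())
o=[np.pi,0,np.pi/2+.01]
robot.move_ptp([581,-53.5,150],o)
robot.move_linear([581,-53.5,50],speed=100,f_stop=12)
s=robot.move_linear([581,-53.5,38],speed=20,f_stop=3)
print(s,robot.current_tcp_pos(),robot.current_contact_force(),robot.current_t())
for n in("side","scene"): cv2.imwrite(f"pics/{n}1.png",robot.get_image(n)["img"])
a=cv2.imread("pics/side1.png")[200:314,240:392];b=cv2.imread("pics/scene1.png")[165:279,140:292]
cv2.imwrite("pics/p1.png",cv2.resize(np.vstack([np.hstack([a,b])]),(800,300),interpolation=cv2.INTER_CUBIC))
E
```

```text
w 0.6001779674162219 [-1.60108945 -0.61582057  2.7271423 ]
0.6022524068046982 [-0.37170105 -0.78026131 -3.58475261]
True [581.26353542 -53.60806477  41.96982877] [ 0.46203973 -0.81614328  3.88666496] 11.3917
```

View pics/p1.png

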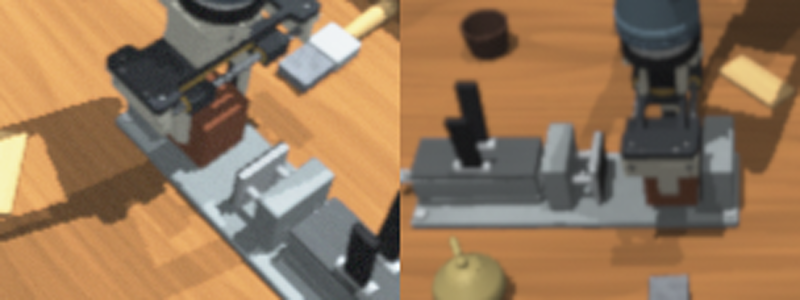

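The caddy stands on the bed between the pad and the fixed jaw, with bed contact at TCP z = 42 as planned. I'll release it, then measure the grips from above.

```bash
python3 - <<'E'
from h import *
import pickle
o=[np.pi,0,np.pi/2+.01]
robot.move_gripper(1.0); p=robot.current_tcp_pos()
robot.move_linear([p[0],p[1],180],speed=120)
robot.move_linear([581,-215,300],speed=200); robot.sleep(.2)
d=robot.get_image("wrist"); pickle.dump(cam(d),open("c2.pkl","wb")); print(robot.current_t(),d["eye"],robot.current_tcp_pos())
cv2.imwrite("pics/w2.png",d["img"])
cv2.imwrite("pics/w2c.png",cv2.resize(d["img"][20:290,180:380],(592,800)[::1] if 0 else (444,600),interpolation=cv2.INTER_CUBIC))
E
```

```text
14.9917 [ 581.86602053 -142.05747835  465.14519296] [ 580.9460025  -214.18026637  299.61746007]
```

View pics/w2c.png

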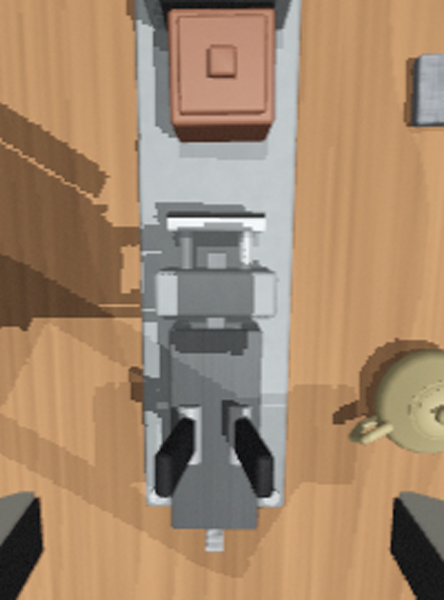

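The caddy stands free and square: its top is at crop (170–274, 10–120) and its knob at (222,61), with the pad edge at row 214 clear of it. The outer edges of the grip tops are at columns 155 and 273, around row 475.

```bash
python3 - <<'E'
from h import *
import pickle
c=pickle.load(open("c2.pkl","rb"))
f=lambda x,y,z:ray(c,180+x*200/444,20+y*270/600,z).round(1)
print("grips",f(155,475,142),f(273,475,142),"knob",f(222,61,80),"pad",f(167,214,66),f(265,213,66),"jaw",f(157,268,76),f(276,268,76),"bed",f(139,100,12),f(298,100,12),f(150,500,12),f(286,500,12))
E
```

```text
grips [ 551.4 -257.1  142. ] [ 611.4 -256.4  142. ] knob [583.1 -52.3  80. ] pad [ 553.1 -127.7   66. ] [ 608.6 -126.6   66. ] jaw [ 547.9 -157.2   76. ] [ 615.  -156.4   76. ] bed [532.4 -58.7  12. ] [630.5 -57.7  12. ] [ 535.4 -322.4   12. ] [ 633.2 -321.2   12. ]
```

```bash
cat >> h.py <<'E'
SEAT=[581.5,-59.5,0]
def jawpts(t): return world(SEAT,[[sx,y+t,z] for sx in(-35,35) for y in(-98,-122) for z in(76,)]+[[35,-98+t,25],[35,-122+t,25]])
def grab(n,tag=None):
    im=robot.get_image(n)["img"]
    if tag: cv2.imwrite(f"pics/{n}_{tag}.png",im)
    return im
def track(im,ref,n,t0,ts=np.arange(-4,75,.25)):
    """jaw travel relative to ref image (taken at travel t0): best match of the jaw patch"""
    c=CAM[n]; p=proj(c,jawpts(t0)); lo=p.min(0).astype(int)-2; hi=p.max(0).astype(int)+3
    k=4; up=lambda a:cv2.resize(a,None,fx=k,fy=k,interpolation=cv2.INTER_CUBIC)
    tpl=up(ref[lo[1]:hi[1],lo[0]:hi[0]]); m=cv2.matchTemplate(up(im),tpl,cv2.TM_CCOEFF_NORMED)
    base=p.mean(0); best=(-9,0)
    for t in ts:
        o=np.round(k*(lo+proj(c,jawpts(t0+t)).mean(0)-base)).astype(int)
        v=m[max(o[1]-4,0):o[1]+5,o[0]:o[0]+1].max()
        if v>best[0]: best=(v,t)
    return round(float(best[0]),3),float(best[1])
E
python3 - <<'E'
from h import *
robot.move_linear([581.4,-255.5,180],speed=150)
s=robot.move_linear([581.4,-255.5,96],speed=80,f_stop=10)
print(s,robot.current_contact_force().round(1))
rs=grab("scene","r");rd=grab("side","r")
for w in (.55,.45,.36,.28,.75):
    robot.move_gripper(w)
    a=grab("scene",f"s1_{w}");b=grab("side",f"s1_{w}")
    print(w,round(robot.current_gripper_width(),3),robot.current_contact_force().round(1),track(a,rs,"scene",0),track(b,rd,"side",0),robot.current_t())
E
```

```text
False [ 1.  -0.1  0.9]
0.55 0.556 [-7.3 -0.3  6.2] (0.998, -0.25) (0.969, 0.5) 18.2167
0.45 0.448 [-7.7  0.4  8.4] (0.975, 3.25) (0.95, 3.0) 18.7417
0.36 0.364 [-7.3  1.6  8.7] (0.901, 9.25) (0.847, 3.0) 19.25
0.28 0.32 [-7.8  1.4  9.3] (0.846, 13.5) (0.823, 1.25) 19.6167
0.75 0.749 [-0.2  0.1  0.2] (0.848, 13.5) (0.835, -0.25) 20.5417
```

```bash
python3 - <<'E'
from h import *
robot.move_linear([580.6,-255.5,96])
rs=grab("scene","r2")
for w in (.45,.30,.75,.45,.38,.34,.30):
    robot.move_gripper(w)
    a=grab("scene",f"s2_{w}")
    t=track(a,rs,"scene",13.5); print(w,round(robot.current_gripper_width(),3),robot.current_contact_force().round(1),t,robot.current_t())
    if t[1]+13.5>46: break
a=grab("scene","s2end");b=grab("side","s2end")
cv2.imwrite("pics/p2.png",cv2.resize(np.hstack([b[200:314,240:392],a[165:279,140:292]]),(800,300),interpolation=cv2.INTER_CUBIC))
E
```

```text
0.45 0.453 [-5.8  1.6  6.2] (0.991, 1.25) 21.55
0.3 0.317 [-4.2  0.6  7.5] (0.977, 11.5) 22.0417
0.75 0.754 [ 0.4  0.1 -0.2] (0.977, 11.5) 22.9167
0.45 0.457 [-5.5  0.1  5.9] (0.978, 13.5) 23.625
0.38 0.389 [-5.2  0.5  6.9] (0.969, 17.5) 24.05
0.34 0.343 [-4.8  1.1  7.8] (0.962, 21.0) 24.425
0.3 0.321 [-5.5  0.8  7.6] (0.959, 23.0) 24.7583
```

View pics/p2.png

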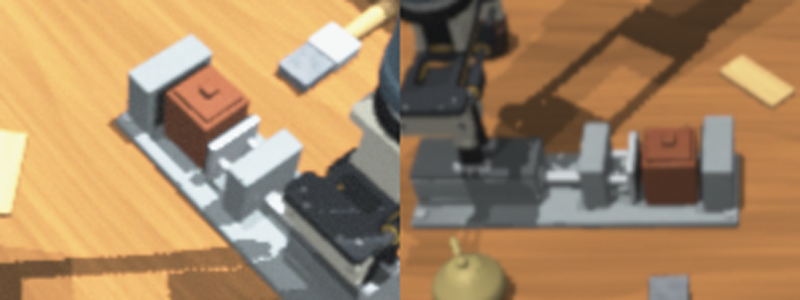

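Travel is about 36.5 mm. The pad is a few mm short of the caddy, which is still square. I'll do one more full squeeze, hold it briefly, then lift and look from above.

```bash
python3 - <<'E'
from h import *
import pickle
robot.move_gripper(.75); rs=grab("scene","r3")
for w in (.45,.38,.34,.30):
    robot.move_gripper(w); a=grab("scene",f"s3_{w}")
    print(w,round(robot.current_gripper_width(),3),track(a,rs,"scene",36.5),robot.current_t())
robot.sleep(.2); grab("side","s3"); robot.move_gripper(.8)
robot.move_linear([580.6,-255.5,180],speed=200)
robot.move_linear([581,-150,300],speed=250); robot.sleep(.2)
d=robot.get_image("wrist"); pickle.dump(cam(d),open("c3.pkl","wb")); print(robot.current_t(),d["eye"])
cv2.imwrite("pics/w3.png",d["img"]); cv2.imwrite("pics/w3c.png",cv2.resize(d["img"][50:230,210:350],(622,800)if 0 else (467,600),interpolation=cv2.INTER_CUBIC))
E
```

```text
0.45 0.455 (0.974, 7.25) 26.45
0.38 0.386 (0.962, 11.5) 27.025
0.34 0.345 (0.962, 11.5) 27.4
0.3 0.311 (0.959, 11.5) 27.7333
30.475 [581.87718368 -78.90582225 463.80548267]
```

View pics/w3c.png

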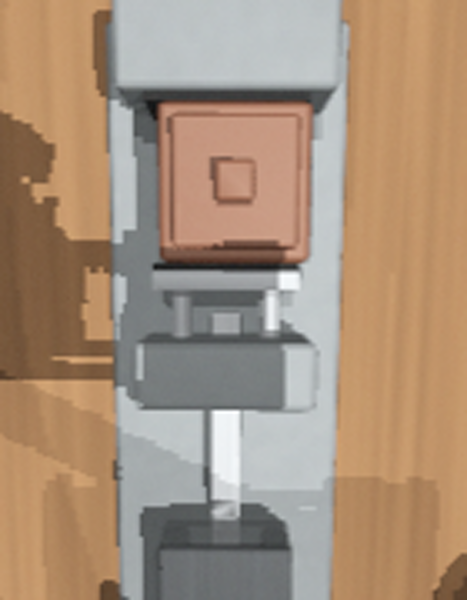

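```bash
python3 - <<'E'
from h import *
import pickle
c=pickle.load(open("c3.pkl","rb"))
f=lambda x,y,z:ray(c,210+x*140/467,50+y*180/600,z).round(1)
print("jawfront",f(140,337,76),f(318,340,76),"jawback",f(140,400,76),"pad",f(152,266,66),f(300,266,66),"caddy back",f(160,102,66),f(312,102,66),"knob",f(235,180,80),"caddy front",f(160,250,66),f(312,250,66),"fixed face",f(228,88,80))
rs=cv2.imread("pics/scene_r.png")
for t,n in ((0,"scene_s3_0.38"),(0,"scene_s3_0.3"),):
    a=cv2.imread(f"pics/{n}.png");print(n,track(a,rs,"scene",0),track(a,cv2.imread("pics/scene_r2.png"),"scene",13.5))
d=[cv2.imread(f"pics/scene_s3_{w}.png").astype(int)[195:250,180:280] for w in(.45,.38,.34,.3)]
print([abs(d[i+1]-d[i]).mean().round(2) for i in range(3)])
E
```

```text
jawfront [ 548.6 -106.6   76. ] [ 615.7 -107.1   76. ] jawback [ 548.3 -130.3   76. ] pad [552.6 -80.7  66. ] [608.9 -80.2  66. ] caddy back [556.1 -22.7  66. ] [611.6 -22.3  66. ] knob [583.8 -50.5  80. ] caddy front [555.7 -74.8  66. ] [613.2 -74.3  66. ] fixed face [581.  -19.9  80. ]
scene_s3_0.38 (0.751, 49.0) (0.927, 34.75)
scene_s3_0.3 (0.75, 49.0) (0.926, 35.5)
[np.float64(3.23), np.float64(0.37), np.float64(0.75)]
```

Jaw travel from the start is about 49–50 mm. The caddy is at or nearly at the fixed jaw and square, and the pad is just touching it. Next comes the final squeeze in small steps, held.

```bash
python3 - <<'E'
from h import *
robot.move_linear([580.6,-255.5,180],speed=250)
robot.move_linear([580.6,-255.5,96],speed=120,f_stop=12)
rs=grab("scene","r4");rd=grab("side","r4")
for w in (.52,.48,.45,.43,.41,.39,.37,.35,.33):
    robot.move_gripper(w); robot.sleep(.1); a=grab("scene",f"s4_{w}")
    t=track(a,rs,"scene",48.5,np.arange(-3,20,.25)); print(w,round(robot.current_gripper_width(),3),t,abs(a.astype(int)-rs)[195:250,190:280].mean().round(2),robot.current_contact_force().round(1),robot.current_t())
    if t[1]>=5: break
b=grab("side","s4")
cv2.imwrite("pics/p4.png",cv2.resize(np.hstack([b[210:285,270:370],a[190:265,180:280]]),(800,300),interpolation=cv2.INTER_CUBIC))
E
```

```text
0.52 0.522 (0.994, 0.5) 1.07 [-4.4  0.2  5.3] 33.0083
0.48 0.484 (0.994, 0.5) 1.09 [-6.3 -0.4  5.6] 33.4833
0.45 0.457 (0.993, 1.25) 1.41 [-6.5  0.2  7.1] 33.9333
0.43 0.438 (0.994, 1.75) 1.7 [-6.1  0.7  7.1] 34.35
0.41 0.414 (0.991, 2.5) 2.19 [-5.5  0.5  6.8] 34.7583
0.39 0.394 (0.991, 2.5) 2.19 [-4.8  0.   7.7] 35.1833
0.37 0.373 (0.992, 2.5) 2.2 [-5.2  1.1  7. ] 35.6
0.35 0.354 (0.991, 2.5) 2.2 [-4.9 -0.6  6.8] 36.0
0.33 0.342 (0.99, 3.25) 2.36 [-6.3 -0.2  8.1] 36.4083
```

View pics/p4.png

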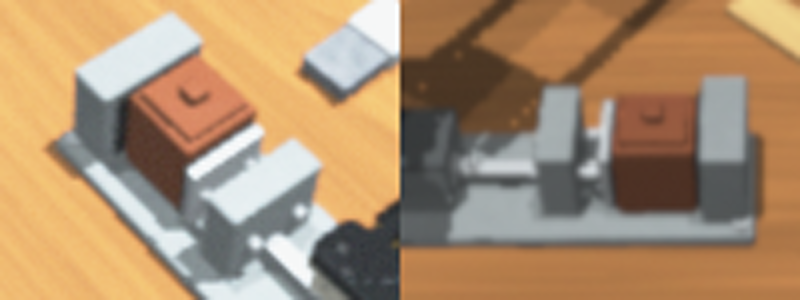

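```bash
python3 - <<'E'
from h import *
rs=cv2.imread("pics/scene_r4.png")
def st(w,tag):
    robot.move_gripper(w); robot.sleep(.1); a=grab("scene",tag)
    t=track(a,rs,"scene",48.5,np.arange(-3,20,.25)); print(w,round(robot.current_gripper_width(),3),t,abs(a.astype(int)-rs)[195:250,190:280].mean().round(2),robot.current_contact_force().round(1),robot.current_t()); return t[1]
for w in (.31,.28):
    if st(w,f"s5_{w}")>=7: break
grab("side","s5")
a=[cv2.imread(f"pics/scene_{n}.png")[180:240,140:220] for n in("r4","s4_0.41","s4_0.35","s5_0.28")]
cv2.imwrite("pics/p5.png",cv2.resize(np.vstack([np.hstack(a[:2]),np.hstack(a[2:])]),(800,600),interpolation=cv2.INTER_CUBIC))
E
```

```text
0.31 0.316 (0.99, 3.25) 2.36 [-6.   0.3  8.7] 36.8583
0.28 0.318 (0.99, 3.25) 2.35 [-5.8  0.5  8.2] 37.225
```

View pics/p5.png

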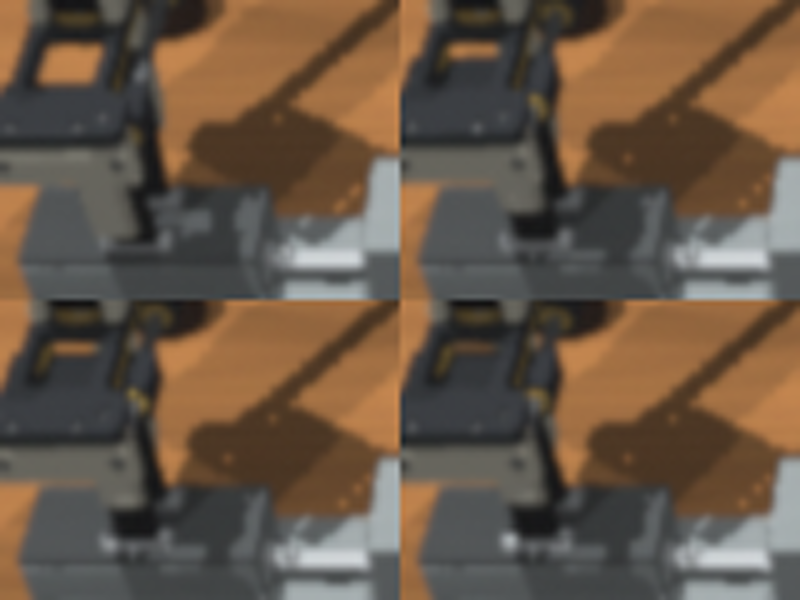

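```bash
python3 - <<'E'
from h import *
L=lambda n:cv2.imread(f"pics/{n}.png")
rd=L("side_r4")
for n in("side_s3","side_s4","side_s5"): print(n,track(L(n),rd,"side",48.5,np.arange(-8,20,.25)))
print("scene s3 vs r4",[track(L(f"scene_s3_{w}"),L("scene_r4"),"scene",48.5,np.arange(-8,12,.25)) for w in(.45,.38,.3)])
# local shift of caddy knob/top and pad, both cams, via ECC translation
def shift(a,b,c,P,m=4):
    p=proj(c,world(SEAT,P));lo=p.min(0).astype(int)-m;hi=p.max(0).astype(int)+m
    g=lambda i:cv2.cvtColor(i,cv2.COLOR_BGR2GRAY).astype(np.float32)[lo[1]:hi[1],lo[0]:hi[0]]
    try: cc,M=cv2.findTransformECC(cv2.resize(g(a),None,fx=4,fy=4),cv2.resize(g(b),None,fx=4,fy=4),np.eye(2,3,dtype=np.float32),cv2.MOTION_TRANSLATION)
    except cv2.error: return None
    return round(cc,3),(M[:,2]/4).round(2)
for cn,A,Bs in (("scene","scene_r4",["scene_s3_0.3","scene_s4_0.45","scene_s4_0.41","scene_s4_0.33","scene_s5_0.28"]),("side","side_r4",["side_s3","side_s4","side_s5"])):
    c=CAM[cn]; print(cn,"px per mm y",(proj(c,world(SEAT,[[0,0,76],[0,10,76]])).ptp(0) if 0 else np.ptp(proj(c,world(SEAT,[[0,0,76],[0,10,76]])),axis=0)/10).round(2))
    for B in Bs:
        print(B,"jaw",shift(L(A),L(B),c,[[x,y,76] for x in(-35,35) for y in(-47,-71)]),"pad",shift(L(A),L(B),c,[[x,y,64] for x in(-28,28) for y in(-18,-30)],2),"caddy",shift(L(A),L(B),c,[[x,y,70] for x in(-23,23) for y in(-12,34)],0))
E
```

```text
side_s3 (0.998, -0.25)
side_s4 (0.93, 1.5)
side_s5 (0.93, 1.5)
scene s3 vs r4 [(0.988, -4.25), (0.997, -1.0), (0.999, -0.25)]
scene px per mm y [0.37 0.  ]
scene_s3_0.3 jaw (0.999, array([-0.01, -0.02], dtype=float32)) pad (0.998, array([-0.02, -0.  ], dtype=float32)) caddy (0.996, array([-0.  ,  0.01], dtype=float32))
scene_s4_0.45 jaw (0.992, array([ 0.46, -0.04], dtype=float32)) pad (0.992, array([0.17, 0.  ], dtype=float32)) caddy (0.871, array([0.1 , 0.06], dtype=float32))
scene_s4_0.41 jaw (0.976, array([ 1.03, -0.11], dtype=float32)) pad (0.971, array([ 0.32, -0.15], dtype=float32)) caddy (0.836, array([0.1 , 0.07], dtype=float32))
scene_s4_0.33 jaw (0.976, array([ 1.2 , -0.11], dtype=float32)) pad (0.962, array([ 0.34, -0.2 ], dtype=float32)) caddy (0.933, array([0.13, 0.03], dtype=float32))
scene_s5_0.28 jaw (0.977, array([ 1.19, -0.12], dtype=float32)) pad (0.963, array([ 0.34, -0.2 ], dtype=float32)) caddy (0.781, array([0.13, 0.09], dtype=float32))
side px per mm y [0.27 0.26]
side_s3 jaw (0.999, array([-0.01, -0.  ], dtype=float32)) pad (1.0, array([-0.,  0.], dtype=float32)) caddy (0.999, array([-0.,  0.], dtype=float32))
side_s4 jaw (0.928, array([-0.49, -0.35], dtype=float32)) pad (0.971, array([-0.13, -0.1 ], dtype=float32)) caddy (0.986, array([-0.07, -0.06], dtype=float32))
side_s5 jaw (0.927, array([-0.5 , -0.34], dtype=float32)) pad (0.967, array([-0.14, -0.09], dtype=float32)) caddy (0.984, array([-0.07, -0.05], dtype=float32))
```

```bash
python3 - <<'E'
from h import *
import pickle
rs=cv2.imread("pics/scene_r4.png")
robot.move_gripper(.72)
for w in (.72,.48,.42,.36,.30):
    robot.move_gripper(w); robot.sleep(.05); a=grab("scene",f"s6_{w}")
    t=track(a,rs,"scene",48.5,np.arange(-3,20,.25)); print(w,round(robot.current_gripper_width(),3),t,robot.current_t())
    if t[1]>=6: break
robot.move_gripper(.8)
robot.move_linear([580.6,-255.5,180],speed=200)
robot.move_linear([581,-150,300],speed=250); robot.sleep(.2)
d=robot.get_image("wrist"); pickle.dump(cam(d),open("c4.pkl","wb")); print(robot.current_t(),d["eye"])
cv2.imwrite("pics/w4.png",d["img"]); cv2.imwrite("pics/w4c.png",np.hstack([cv2.resize(i[65:185,230:330],(400,480),interpolation=cv2.INTER_CUBIC) for i in (cv2.imread("pics/w3.png"),d["img"])]))
E
```

```text
0.72 0.721 (0.991, 3.25) 38.3833
0.48 0.481 (0.983, 5.25) 39.1583
0.42 0.419 (0.983, 5.25) 39.6167
0.36 0.362 (0.974, 6.75) 40.2083
42.6417 [581.87728696 -78.90583147 463.80554147]
```

View pics/w4c.png

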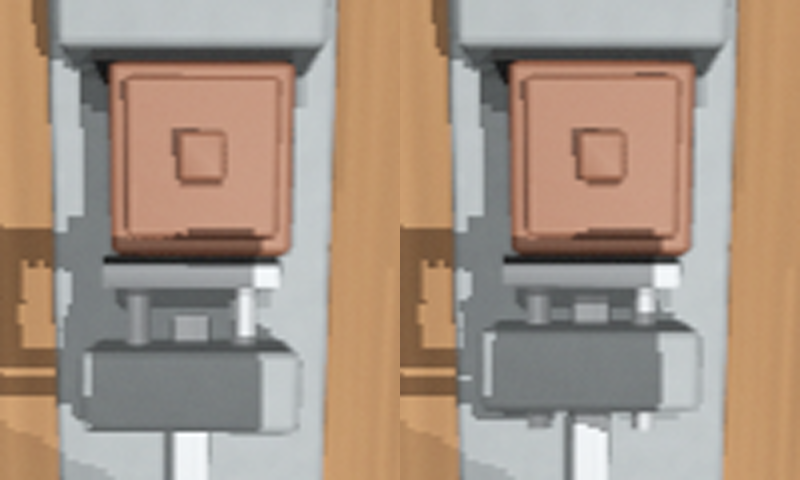

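The last top view (right half) shows the caddy and pad unmoved and the jaw about 6 mm nearer, with the rods now sticking out behind it. The jaw–pad gap fell from 30 mm to about 21 mm, so the pad is sunk about 8–9 mm, with the caddy square against the fixed jaw. What remains is to hold the grips lightly squeezed, check, and hand in.

```bash
python3 - <<'E'
from h import *
robot.move_linear([580.6,-255.5,180],speed=250)
robot.move_linear([580.6,-255.5,96],speed=120,f_stop=12)
rs=grab("scene","r7")
robot.move_gripper(.57);f0=robot.current_contact_force().round(1)
robot.move_gripper(.542); robot.sleep(.4)
a=grab("scene","s7")
t=track(a,rs,"scene",55,np.arange(-4,12,.25)); print(f0,round(robot.current_gripper_width(),3),t,robot.current_contact_force().round(1),robot.current_t())
if t[1]<=2: robot.hand_in(); print("handed in")
E
```

```text
[-4.1  0.   2.1] 0.542 (0.995, 0.5) [-5.8 -0.4  3.7] 45.725
the job is handed in; nothing more can be done
handed in
```

I stood the brown tea caddy upright and square on the clamp bed, let go of it, pumped the grips and handed in at about 46 s while still holding them. The hand-in reported no verdict, so this rests on my own checks.

**Clamping:** I made six squeezes before the final hold. My last top view showed the caddy square against the fixed jaw. The gap between jaw and pad had fallen from about 30 mm to about 21 mm, so the pad had sunk roughly 8–9 mm, or about 7 N.

**Final hold:** The gripper is at 0.542 opening, which I estimate squeezes the grips 0.04–0.06 rad. I read about 6 N sideways on the tool. The jaw had moved 0.5 mm or less when I took up this hold.

**Checks that disagreed or fell short:**
- **Pad sink:** A second estimate, from the jaw's position and the edge of the fixed jaw block, gave about 5 mm. I put the difference down to the rubber on the fixed jaw's face. Either value is inside the allowed 4–13 mm.
- **Jaw stalling:** On the fourth and fifth squeezes the jaw stopped before the grips were fully closed. I did not find out why.
- **Side camera:** It could not track the jaw well, so the travel figures come from the scene and wrist cameras.
- **Other things on the bench:** I saw nothing disturbed in the pictures I took, but did not measure each one's position at the end.

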